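# Set the variable transformer to its tab, then switch the output on

## Task

Set up the grey variable transformer for the next test by pushing with a fingertip only; nothing is to be pinched or lifted. Push the grip bar of the big dial round clockwise until the dial's white index line points at the red setting tab on the scale, and only when it is set push the black output toggle over to the rear, fully ON. Leave the red tab, the dial setting and the loose things beside the transformer undisturbed.

Things in the scene. Friction and masses are not known exactly. Their poses are not given: they have to be found in the camera images.
- transformer: Grey steel case, 210 (x) x 170 (y) x 100 mm high, fixed. Origin: centre of its underside; x points from its front to its rear, y to its left, z up. Dial axis at (30, 0) mm, toggle at (-72, -45) mm. Obstacles: a tall drum behind it to the left, near world (0.75, 0.19), top 0.3 m; a parts case in front, near (0.30, -0.04), lid up to 0.19 m; world point (0.44, 0, 0.30) between them is clear.
- dial_axis (a point): Point on the dial's upright axis, 20 mm above the top panel, at half the height of the grip bar. The dial is a round grey skirt of 46 mm radius whose top is 10 mm above the panel, with a straight black grip bar across it: 80 mm long (40 mm either side of the axis), 16 mm wide, from 10 to 34 mm above the panel.
- dial_index (a point): Outer end of the dial's white index line, 47 mm from the dial axis, at the skirt's edge, 5 mm above the panel. The line runs along the top of the bar from the axis to its nose and down to the skirt's edge; the direction from dial_axis to dial_index is the bar's direction.
- dial (a joint): Angle of the dial: 0 at the lower end of the scale (index 150 degrees counter-clockwise of the transformer's x axis, seen from above), growing as the dial turns clockwise seen from above, to 5.24 at the upper end. It turns stiffly (about 0.09 N m, 3 N at the end of the bar) and stays where it is left.
- setting_tab (a joint): Position of the red setting tab round the scale, in the same sense and from the same zero as dial, so the dial is set when the two are equal. It is stiff, is not to be moved and its top is 8 mm above the panel.
- tab_line (a point): Middle of the inner end of the red setting tab, 47 mm from the dial axis, 5 mm above the panel. The tab is 6 mm wide and reaches outward from 48 to 68 mm from the axis.
- output_switch (a joint): Angle of the output toggle's lever: 0 leaning 0.4 rad toward the front of the transformer (off), 0.8 leaning 0.4 rad toward its rear (on, against its stop). It turns about the transformer's y axis (0.05 N m, about 2 N at the tip) and stays where it is left.
- switch_pivot (a point): Pivot of the output toggle, 3 mm above the top panel.
- switch_tip (a point): Tip of the toggle's black lever, 36 mm from the pivot. The lever is a flat paddle 9 mm thick and 18 mm wide, from 8 mm to 36 mm from the pivot.
- multimeter_mid (a point): Centre, half-way up, of the loose yellow hand multimeter, 150 x 74 x 40 mm, lying to the right of the transformer; not to be disturbed.
- sensor_board_mid (a point): Centre of the loose green sensor circuit board, 30 x 65 x 13 mm, lying to the left of the transformer; not to be disturbed.
- square_battery_mid (a point): Centre, half-way up, of the loose square battery, 17 x 26 x 48 mm, standing to the left of the transformer; not to be disturbed.

How it is judged:
On the way, in this order (a step that is already met when the one before it is completed fails the run):
1. the dial's index is set at the red tab with the output still off (horizontal distance between dial_index and tab_line below 0.003 m and value of joint output_switch below 0.3 rad and velocity of joint dial between -0.05 and 0.05 rad/s), for 0.3 s.
2. the output toggle is pushed over to ON (value of joint output_switch above 0.7 rad and horizontal distance between dial_index and tab_line below 0.003 m), for 0.2 s.
At the end, for the whole second after the job is handed in: The index line's end is within 3 mm of the middle of the red tab (inside the tab's width), the toggle is within 0.1 rad of its ON stop, the tab is within 3 mm and the loose things within 15 mm of where they were (all of step 2 and distance of tab_line from where it was at the start of the episode below 0.003 m and distance of each of multimeter_mid, sensor_board_mid, square_battery_mid from where it was at the start of the episode below 0.015 m); the robot touches nothing.
It fails at once if the output is switched on while the dial is not set (value of joint output_switch above 0.4 rad and horizontal distance between dial_index and tab_line above 0.006 m).
It fails at once if the dial's bar is pinched: both its flanks are pressed at once (contact force between each of dial_c2, dial_c3 and the fingers above 1 N).
It fails at once if the toggle's lever is pinched: its front and rear halves are pressed at once (contact force between each of output_switch_c1, output_switch_c2 and the fingers above 1 N).
It fails at once if the red tab is moved by more than 3 mm (distance of tab_line from where it was at the start of the episode above 0.003 m).
It fails at once if a loose thing beside the transformer is lifted, knocked or pushed by more than 15 mm (distance of any of multimeter_mid, sensor_board_mid, square_battery_mid from where it was at the start of the episode above 0.015 m).
It also fails if it takes over 48 s, if anything falls off the work surface, if the arm or the gripper's body presses on something with over 40 N, if the wrist force passes 120 N, or if a joint passes its speed limit or range.

## Robot

A 7-joint arm with a two-finger parallel gripper is mounted at the origin on the work surface; the furniture and walls round the work are solid. World frame = base frame: x ahead of the robot, y to its left, z up, the work surface at z = 0. Lengths are in m, angles in rad, forces in N, time in s.
With the tool pointing down it reaches from about 0.425 to 0.825 m from the base axis. Payload 3.6 kg.
Tool frame: the origin (TCP) lies midway between the tips of the shut fingers; the grasp point (between the pads) lies 19 mm behind it; z points along the fingers, y is the line along which they close (so a half turn about z gives the same grasp; the last joint's range is limited). The gripper opens to 85 mm and grips with 20 to 120 N. Pads are 22 mm wide; open, the fingers measure 114 mm over their backs; the gripper's body (76 mm by 85 mm) begins 54 mm behind the grasp point. The pads swing forward as they close: fully open they stand 13 mm farther back than shut.
Start: joints at [1.27, 0.615, -0.013, 1.423, 0.008, 1.103, -0.04], TCP at [0.176, -0.626, 0.231] pointing down, gripper open.
Joint ranges: [-3.12, 3.12], [-0.3, 2.06], [-1.34, 1.32], [0.26, 2.42], [-1.36, 4.5], [0.01, 1.98], [-2.84, 2.84]. Speed limits (rad/s): [2.79, 2.79, 3.14, 3.14, 3.14, 3.14, 3.14].

## Interface

Orientations are given as a unit quaternion [x, y, z, w].
In Python, from plant import * gives the robot as it stands.
- The arm moves only by the tool arm_command, never from a script. Its argument "moves" is a list of rows, each a list of 7 numbers: the opening, from -1 (shut) to 1 (fully open), so that 0 is half open, then the shift along the tool's x, y, z in mm, then the turn, a rotation vector about the tool's x, y, z in degrees. A call has 1 to 10 rows; each row is the pose to reach, as a shift and turn from the pose commanded when the call began, along the tool's axes at that moment; what a row does not reach only later rows make up. A row lasts 1/10 s, in which the tool goes at most 50 mm and 8.59 degrees, less where a joint would pass 70% of its speed; a pose out of reach is approached as far as the arm can. A call with a gripper value outside its range is refused whole. The fingers move at their own pace and stop on an object; "squeeze" is the grip in N (left out, the last holds). Time passes only in rows, so rows that repeat a pose let the fingers close. It gives the time, the measured TCP pose, the force, the opening and the grip force at its end, in the units of the state.
- observe(): the state, without advancing time (a new reading comes with each control period).
- camera(name): name is "side" or "top"; returns (picture, depth): 480x640x3 uint8, red, green, blue; 480x640 float32, m along the optical axis (not along the pixel's ray), 0 where there is no reading.
- get_calibration(name): a dict with "fx", "fy", "cx", "cy" (pixels), "pose" (4x4, takes a point from camera to world coordinates). Camera axes: x right, y down, z forward; pixel columns grow to the right and rows downward; lengths in m; the calibration is good to about 2 mm. A picture is of the moment at which its call begins. get_calibration takes no time and is no camera call.
- job_done(): hands the job in; it is judged then, once.
The state is a dict: "t": time; "joints": joint angles; "joint_vel": joint speeds; "effort": joint torques, N m; "eef_pos": TCP position; "tool_rot": TCP orientation; "force": force on the tool from outside, world axes, zero at the start; "torque": the same for the moment, N m; "grip_width": finger opening in m; "grip_force": force on a finger pad.
Only numpy, scipy, OpenCV 4.12 (cv2) and the standard library are available. Lean on these libraries where they do the work, as an engineer would, in place of code of your own. Each camera call takes 0.05 s, during which the arm holds its last target. There are 200 camera calls.

## Working session

There is one attempt and no reset: what is moved stays moved. The work goes in short steps, Python scripts to look and compute and a tool call to move; the robot and the scene stay as the last step left them, time stands still between calls to the robot, and variables do not carry over. Pictures are saved under pics/ and viewed, at most 10 in all, crops included, and the job is handed in when it is done.

Besides the shell and the picture viewer there is one more tool, called after "Call:" as name(argument=value, ...) on one line, values as JSON. arm_command: Moves the arm, as the interface text tells. Its arguments: {"type":"object","properties":{"moves":{"type":"array","items":{"type":"array","items":{"type":"number"}}},"squeeze":{"type":"number"}},"required":["moves"]}

```bash
mkdir -p pics; ls; python3 - <<'E'
from plant import *
import cv2
s=observe();print(s['t'],s['eef_pos'],s['tool_rot'],s['grip_width'])
for n in('top','side'):
    c=get_calibration(n);print(n,c['fx'],c['cx'],c['cy'],c['pose'])
    p,d=camera(n);cv2.imwrite(f'pics/{n}0.png',p[:,:,::-1])
    import numpy as np;np.save(n+'_d.npy',d);np.save(n+'_p.npy',p)
E
```

```text
pics
0.0 [ 0.17558933 -0.62501279  0.23010899] [ 9.90634901e-01  1.36531084e-01 -1.83506582e-04 -1.31234275e-03] 0.08484487626301505
top 513.4551664209345 321.27890930350617 230.2770699525802 [[ 4.22854011e-05 -9.91738258e-01  1.28277923e-01  4.63620542e-01]
 [-9.99651861e-01 -3.42650267e-03 -2.61613458e-02 -1.51645314e-01]
 [ 2.63847522e-02 -1.28232158e-01 -9.91393140e-01  9.48992756e-01]
 [ 0.00000000e+00  0.00000000e+00  0.00000000e+00  1.00000000e+00]]
side 503.76163583708416 326.362960024422 238.89550460575234 [[-0.95097496 -0.17112958  0.25760684  0.35265674]
 [-0.30921328  0.51046678 -0.80237822  0.5307011 ]
 [ 0.00581092 -0.84269706 -0.53835667  0.574953  ]
 [ 0.          0.          0.          1.        ]]
```

View pics/top0.png

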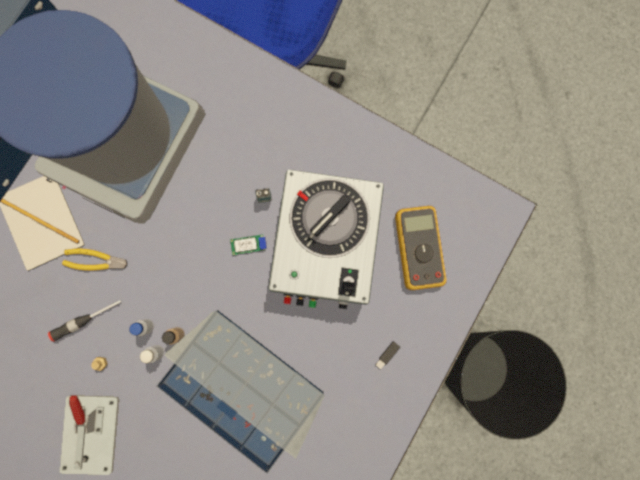

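View pics/side0.png

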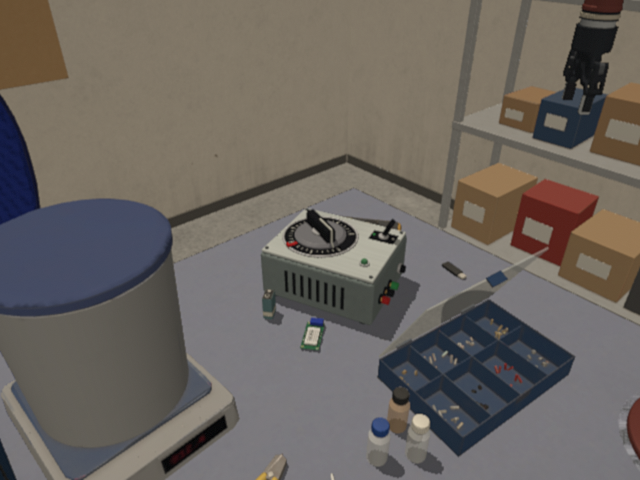

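```bash
cat > h.py <<'E'
import numpy as np,cv2
from plant import *
def ray(n,u,v,z):
    c=get_calibration(n);P=np.array(c['pose']);d=P[:3,:3]@[(u-c['cx'])/c['fx'],(v-c['cy'])/c['fy'],1]
    return P[:3,3]+d*(z-P[2,3])/d[2]
def proj(n,p):
    c=get_calibration(n);P=np.array(c['pose']);q=P[:3,:3].T@(np.asarray(p)-P[:3,3])
    return np.array([c['fx']*q[0]/q[2]+c['cx'],c['fy']*q[1]/q[2]+c['cy']])
def crop(n,p,x,y,w,h,k,f):
    cv2.imwrite(f,cv2.resize(p[y:y+h,x:x+w,::-1],None,fx=k,fy=k,interpolation=cv2.INTER_CUBIC))
E
python3 - <<'E'
from h import *
p=np.load('top_p.npy');d=np.load('top_d.npy')
crop('top',p,260,165,130,150,4,'pics/topc.png')
q=np.load('side_p.npy')
# panel mask by depth -> world z
c=get_calibration('top');P=np.array(c['pose']);v,u=np.mgrid[:480,:640]
X=np.stack([(u-c['cx'])/c['fx']*d,(v-c['cy'])/c['fy']*d,d],-1)@P[:3,:3].T+P[:3,3]
m=((abs(X[...,2]-.1)<.012)&(d>0)).astype(np.uint8);m[:150]=0;m[320:]=0;m[:,:262]=0;m[:,:]*=(u<392).astype(np.uint8)
cn=max(cv2.findContours(m,0,2)[0],key=cv2.contourArea)
w=np.array([ray('top',a,b,.1)[:2] for a,b in cn[:,0]],np.float32)*1000
print(np.median(X[...,2][m>0]),cv2.minAreaRect(w),cv2.boxPoints(cv2.minAreaRect(w)))
r=((p[...,0].astype(int)-p[...,1]>70)&(p[...,0].astype(int)-p[...,2]>70))
r[:185]=0;r[210:]=0;r[:,:290]=0;r[:,320:]=0
ys,xs=np.nonzero(r);print(len(ys),xs.mean(),ys.mean(),ray('top',xs.mean(),ys.mean(),.106))
E
```

```text
0.10147902532037817 ((563.89404296875, -183.11050415039062), (167.66293334960938, 207.137939453125), 82.11422729492188) [[ 449.80292  -251.9397  ]
 [ 654.98206  -280.35873 ]
 [ 677.98517  -114.28131 ]
 [ 472.80603   -85.862274]]
56 302.19642857142856 195.33928571428572 [ 0.63138695 -0.14202652  0.106     ]
```

View pics/topc.png

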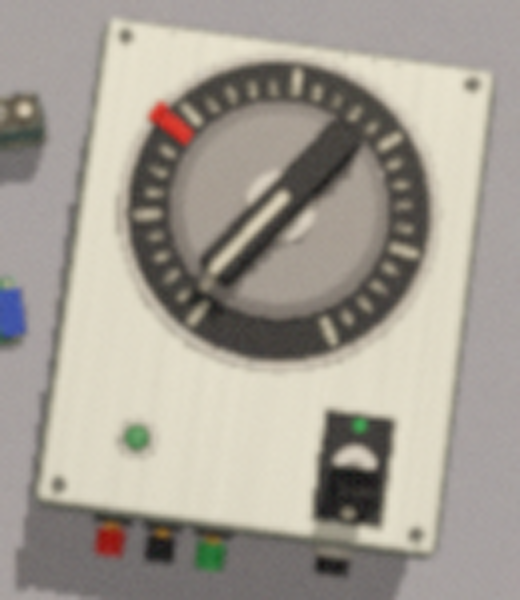

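```bash
cat >> h.py <<'E'
C=np.array([.5639,-.1831]);YAW=np.deg2rad(-7.89)
RT=np.array([[np.cos(YAW),-np.sin(YAW)],[np.sin(YAW),np.cos(YAW)]])
tw=lambda x,y:C+RT@(np.array([x,y])/1000)
A=tw(30,0)
from scipy.spatial.transform import Rotation as Ro
def rel(pos,yaw_deg):
    "shift (mm, tool axes) and turn about tool z (deg) from the present pose to pos with tool x at yaw, pointing down"
    s=observe();R=Ro.from_quat(s['tool_rot'])
    T=Ro.from_euler('z',yaw_deg,degrees=True)*Ro.from_quat([1,0,0,0])
    return np.round(R.inv().apply(np.array(pos)-s['eef_pos'])*1000,1),np.round((R.inv()*T).as_rotvec(degrees=True),2)
ang=lambda v:np.rad2deg(np.arctan2(v[1],v[0]))
E
python3 - <<'E'
from h import *
a=ray('top',331,213.75,.134);b=ray('top',312,233.75,.134)
print('A',A,'line',a,b,'ang',ang(b-a),ang(b[:2]-A))
t=ray('top',303.5,196.5,.106)[:2]
print('tab',ang(np.array([.63139,-.14203])-A))
p=proj('top',[*A,.11]);print('axis px',p,(p-[260,165])*4)
k=tw(-72,-45);print('toggle',k)
bar=ang(b-a);e=np.deg2rad(bar+180);E=np.array([np.cos(e),np.sin(e)]);N=np.array([-E[1],E[0]])
P=A+.028*E+.040*N;print('P',P,bar,rel([*P,.2],bar))
E
```

```text
A [ 0.593616   -0.18721815] line [ 0.59593402 -0.18879298  0.134     ] [ 0.5634234 -0.1583109  0.134    ] ang 136.8444438494999 136.24592341408274
tab 50.10683705964931
axis px [329.39704007 217.45321364] [277.58816028 209.81285456]
toggle [ 0.48640437 -0.21779044]
P [ 0.64140124 -0.17718965] 136.8444438494999 (array([ 569.6, -305.2,   30.9]), array([-8.0000e-02, -1.4000e-01, -1.2115e+02]))
```

Call:
arm_command(moves=[[-1, 570, -305, 10, 0, 0, -121], [-1, 570, -305, 10, 0, 0, -121], [-1, 570, -305, 10, 0, 0, -121], [-1, 570, -305, 10, 0, 0, -121], [-1, 570, -305, 10, 0, 0, -121], [-1, 570, -305, 10, 0, 0, -121], [-1, 570, -305, 10, 0, 0, -121], [-1, 570, -305, 10, 0, 0, -121], [-1, 570, -305, 10, 0, 0, -121], [-1, 570, -305, 10, 0, 0, -121]])

```text
t: 1.1
eef_pos: [0.5372, -0.278, 0.2232]
tool_rot: [0.63, 0.777, -0.0, -0.0]
force: [1.1, -0.1, -0.4]
grip_width: 0.0001
grip_force: 0.0
```

```bash
python3 - <<'E'
from h import *
s=observe();print(s['t'],s['eef_pos'],s['grip_width'],rel([.6414,-.1772,.2],136.8))
E
```

```text
1.1 [ 0.53717625 -0.27804869  0.2232389 ] 7.328463723926095e-05 (array([ 77. , 122.9,  23.2]), array([-4.000e-02, -2.000e-02, -3.484e+01]))
```

Call:
arm_command(moves=[[-1, 77, 123, 10, 0, 0, -34.8], [-1, 77, 123, 10, 0, 0, -34.8], [-1, 77, 123, 10, 0, 0, -34.8], [-1, 77, 123, 10, 0, 0, -34.8], [-1, 77, 123, 23, 0, 0, -34.8], [-1, 77, 123, 60, 0, 0, -34.8], [-1, 77, 123, 60, 0, 0, -34.8], [-1, 77, 123, 60, 0, 0, -34.8]])

```text
t: 1.9
eef_pos: [0.6399, -0.181, 0.1625]
tool_rot: [0.373, 0.928, -0.001, -0.001]
force: [0.4, -0.0, 1.5]
grip_width: -0.0
grip_force: 0.0
```

```bash
python3 - <<'E'
from h import *
s=observe();print(s['t'],s['eef_pos'],s['force'],rel([.6414,-.1772,.117],136.8))
p,d=camera('side');crop('side',p,220,120,200,150,4,'pics/s1.png')
E
```

```text
1.9 [ 0.63989425 -0.18095681  0.16252574] [ 0.37143234 -0.03321814  1.51836626] (array([ 1.4,  3.9, 45.5]), array([-0.15, -0.12, -0.59]))
```

View pics/s1.png

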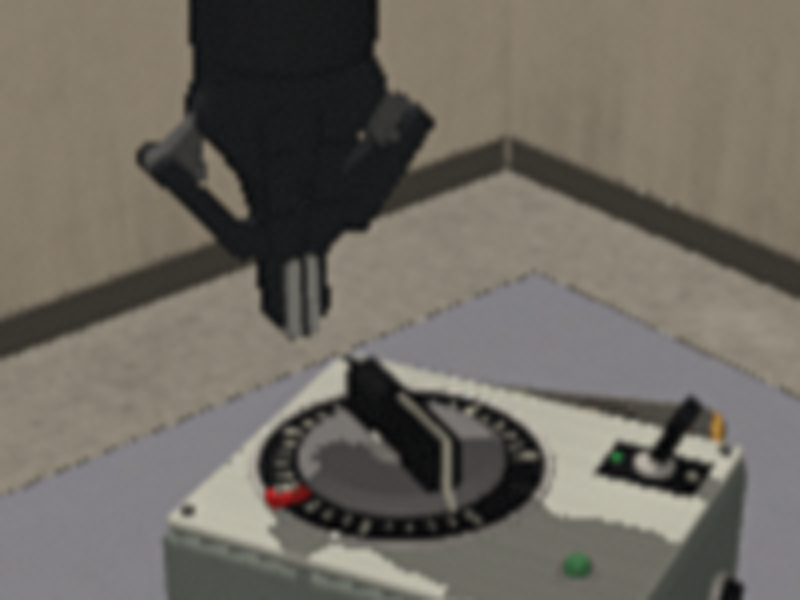

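Call:
arm_command(moves=[[-1, 0, 0, 40, 0, 0, 0], [-1, 0, 0, 45, 0, 0, 0], [-1, 0, 0, 45, 0, 0, 0], [-1, 0, 0, 45, 0, 0, 0]])

```text
t: 2.35
eef_pos: [0.6425, -0.1794, 0.1206]
tool_rot: [0.371, 0.928, 0.0, 0.002]
force: [0.9, 0.3, 0.5]
grip_width: -0.0002
grip_force: 0.0
```

```bash
python3 - <<'E'
from h import *
s=observe();print(s['t'],s['eef_pos'],s['force'],rel([.6414,-.1772,.117],136.8))
R=Ro.from_quat(s['tool_rot'])
# pushing arc: tail dir at bar angle b, centre 28 mm out, g mm from bar plane
for b,g in [(136.8,30),(136.8,22),(128,20),(119,20),(110,20),(101,20),(92,20),(83,20),(74,20),(66,20),(62,20)]:
    e=np.deg2rad(b+180);E=np.array([np.cos(e),np.sin(e)]);N=np.array([-E[1],E[0]])
    print(b,g,*rel([*(A+.028*E+g/1000*N),.117],b))
E
```

```text
2.35 [ 0.64248903 -0.17943677  0.12064201] [0.89500996 0.3031775  0.54237518] (array([2.3, 0.9, 3.6]), array([ 0.11,  0.15, -0.41]))
136.8 30 [ 2.2 -9.2  3.6] [ 0.11  0.15 -0.41]
136.8 22 [  2.2 -17.2   3.6] [ 0.11  0.15 -0.41]
128 20 [ -0.6 -23.7   3.6] [0.12 0.14 8.39]
119 20 [ -2.7 -28.6   3.6] [ 0.13  0.13 17.39]
110 20 [ -3.9 -33.9   3.6] [ 0.14  0.12 26.39]
101 20 [ -4.4 -39.3   3.6] [ 0.15  0.11 35.39]
92 20 [ -4.  -44.6   3.6] [ 0.16  0.09 44.39]
83 20 [ -2.7 -49.9   3.6] [ 0.17  0.08 53.39]
74 20 [ -0.7 -54.9   3.5] [ 0.18  0.07 62.39]
66 20 [  1.8 -59.    3.5] [1.900e-01 6.000e-02 7.039e+01]
62 20 [  3.2 -60.9   3.5] [1.900e-01 5.000e-02 7.439e+01]
```

Call:
arm_command(moves=[[-1, 2, -9, 3, 0, 0, 0], [-1, 2, -17, 3, 0, 0, 0], [-1, 1, -21, 3, 0, 0, 4], [-1, -0.6, -23.7, 3, 0, 0, 8], [-1, -1.7, -26, 3, 0, 0, 12.5], [-1, -2.7, -28.6, 3, 0, 0, 17], [-1, -3.3, -31.3, 3, 0, 0, 21.5], [-1, -3.9, -34, 3, 0, 0, 26], [-1, -4.2, -36.6, 3, 0, 0, 30.5], [-1, -4.4, -39.3, 3, 0, 0, 35]])

```text
t: 3.35
eef_pos: [0.6195, -0.2098, 0.1167]
tool_rot: [0.634, 0.773, 0.003, 0.002]
force: [3.0, 2.7, -2.4]
grip_width: -0.0001
grip_force: 2.0
```

```bash
python3 - <<'E'
from h import *
s=observe();print(s['t'],s['eef_pos'],s['force'],s['torque'])
p,d=camera('side');crop('side',p,245,180,150,110,5,'pics/s2.png')
for b,g in [(101,20),(96.5,20),(92,20),(87.5,20),(83,20),(78.5,20),(74,20),(69.5,20),(65,20),(62,20)]:
    e=np.deg2rad(b+180);E=np.array([np.cos(e),np.sin(e)]);N=np.array([-E[1],E[0]])
    print(b,g,*rel([*(A+.028*E+g/1000*N),.117],b))
E
```

```text
3.35 [ 0.61948655 -0.20981107  0.11667395] [ 3.03238033  2.70814152 -2.41160206] [ 0.46079269 -0.78485925  0.02144775]
101 20 [-0.6 -0.5 -0.3] [ 0.3  -0.02  0.13]
96.5 20 [-2.1 -2.8 -0.3] [ 0.3  -0.03  4.63]
92 20 [-3.4 -5.1 -0.3] [ 0.3  -0.05  9.13]
87.5 20 [-4.5 -7.6 -0.4] [ 0.3  -0.06 13.63]
83 20 [ -5.4 -10.1  -0.4] [ 0.3  -0.07 18.13]
78.5 20 [ -6.1 -12.7  -0.4] [ 0.3  -0.08 22.62]
74 20 [ -6.6 -15.4  -0.4] [ 0.29 -0.09 27.12]
69.5 20 [ -6.9 -18.1  -0.4] [ 0.29 -0.11 31.62]
65 20 [ -7.  -20.8  -0.4] [ 0.29 -0.12 36.12]
62 20 [ -6.9 -22.6  -0.4] [ 0.29 -0.13 39.12]
```

View pics/s2.png

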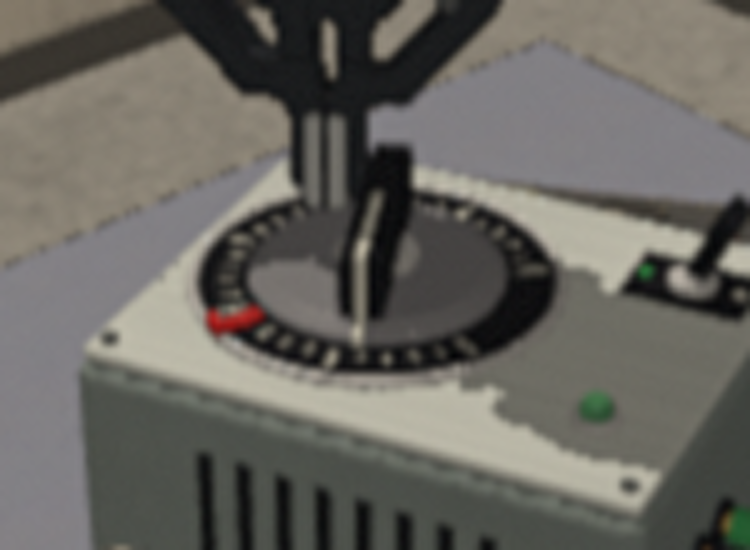

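Call:
arm_command(moves=[[-1, -2, -2.8, 0, 0, 0, 4.5], [-1, -3.4, -5.1, 0, 0, 0, 9], [-1, -4.5, -7.6, 0, 0, 0, 13.5], [-1, -5.4, -10.1, 0, 0, 0, 18], [-1, -6.1, -12.7, 0, 0, 0, 22.5], [-1, -6.6, -15.4, 0, 0, 0, 27], [-1, -6.9, -18.1, 0, 0, 0, 31.5], [-1, -7, -19.5, 0, 0, 0, 34], [-1, -7, -19.5, 0, 0, 0, 34]])

```text
t: 4.3
eef_pos: [0.6013, -0.2216, 0.1168]
tool_rot: [0.832, 0.555, 0.002, 0.001]
force: [2.8, 1.3, 0.5]
grip_width: -0.0001
grip_force: 1.5
```

```bash
python3 - <<'E'
from h import *
print('earlier index ang',ang(ray('side',245+359/5,180+342/5,.105)[:2]-A),'tab inner',ang(ray('side',245+262/5,180+316/5,.106)[:2]-A))
s=observe();print(s['t'],s['eef_pos'],s['force'],rel([*A,.12],67))
p,d=camera('side');crop('side',p,275,200,100,75,8,'pics/s3.png')
E
```

```text
earlier index ang 101.13620255156107 tab inner 61.33104062995004
4.3 [ 0.60132873 -0.22158965  0.11682906] [2.79609327 1.29159938 0.52631279] (array([ 28.8, -20.3,  -3.2]), array([ 0.26, -0.09,  0.48]))
```

View pics/s3.png

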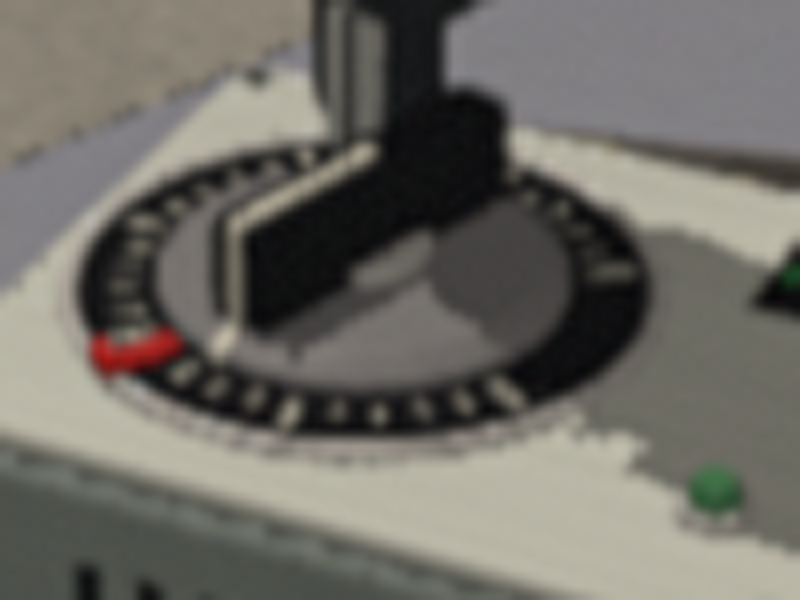

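```bash
python3 - <<'E'
from h import *
def red(p,box):
    p=p.astype(int);m=np.clip(p[...,0]-np.maximum(p[...,1],p[...,2])-15,0,90).astype(float)
    x,y,w,h=box;M=np.zeros_like(m);M[y:y+h,x:x+w]=m[y:y+h,x:x+w];return M
for n,box in (('top',(292,185,22,22)),('side',(282,236,18,14))):
    p=np.load(n+'_p.npy');M=red(p,box);ys,xs=np.nonzero(M);w=M[ys,xs]
    c=np.array([(xs*w).sum(),(ys*w).sum()])/w.sum()
    X=ray(n,*c,.106)[:2];print(n,c,X,np.hypot(*(X-A)),ang(X-A),'axis px',proj(n,[*A,.11]))
for r in(47,58,68):
  print(r,[ (np.round(proj('side',[*(A+r/1000*np.array([np.cos(np.deg2rad(t)),np.sin(np.deg2rad(t))])),.107]),1)-[275,200])*8 for t in(50,53,56)])
print('index', ang(ray('side',302.25,243.75,.105)[:2]-A))
p,d=camera('top');crop('top',p,280,165,100,75,8,'pics/t4.png');print(observe()['t'])
E
```

```text
top [302.33558239 195.38671875] [ 0.63130764 -0.14225902] 0.05866841650544062 50.025103930518625 axis px [329.39704007 217.45321364]
side [291.29593058 243.50418911] [ 0.62918566 -0.13537991] 0.06286814499443062 55.543396635419 axis px [320.77328318 229.88280272]
47 [array([180. , 310.4]), array([186.4, 315.2]), array([192.8, 320.8])]
58 [array([135.2, 324.8]), array([142.4, 331.2]), array([150.4, 337.6])]
68 [array([ 94.4, 338.4]), array([102.4, 345.6]), array([112. , 352.8])]
index 68.10121497787691
4.4
```

View pics/t4.png

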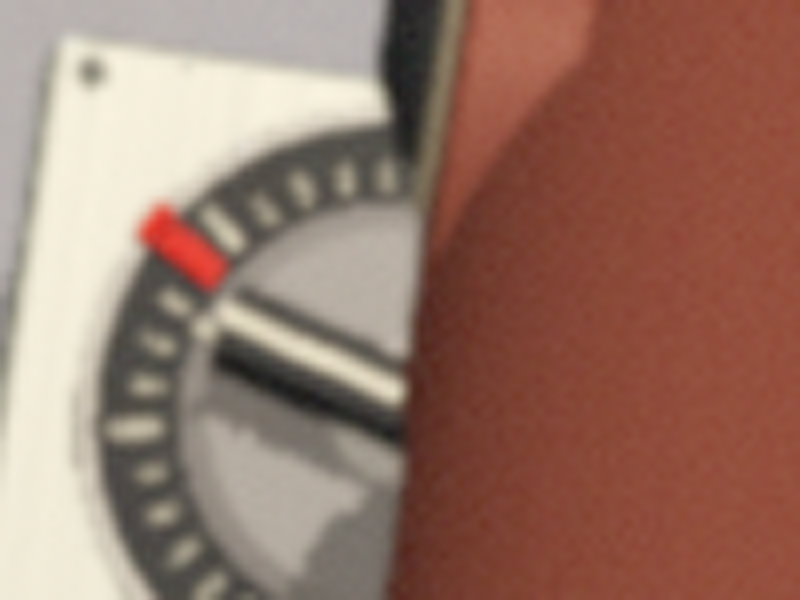

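```bash
python3 - <<'E'
from h import *
i=ray('top',305.6,205.6,.105)[:2];t=ray('top',307.25,199,.106)[:2]
for q in(i,t):print(q,np.hypot(*(q-A)),ang(q-A))
print('top line', ang((ray('top',280+225/8,165+310/8,.134)-ray('top',280+400/8,165+390/8,.134))[:2]))
for b,g in [(60,20),(56,20),(54,20),(52,20),(51,20),(50,20)]:
    e=np.deg2rad(b+180);E=np.array([np.cos(e),np.sin(e)]);N=np.array([-E[1],E[0]])
    print(b,*rel([*(A+.028*E+g/1000*N),.117],b))
E
```

```text
[ 0.61421587 -0.14776892] 0.044503891233907564 62.42702785138777
[ 0.62522016 -0.15048019] 0.048461327395339746 49.29593699461081
top line 65.36178038199675
60 [-1.5 -4.  -0.3] [ 0.21 -0.09  7.53]
56 [-2.6 -6.1 -0.3] [ 0.21 -0.09 11.53]
54 [-3.1 -7.2 -0.3] [ 0.21 -0.1  13.53]
52 [-3.5 -8.4 -0.3] [ 0.21 -0.1  15.53]
51 [-3.7 -8.9 -0.3] [ 0.2  -0.1  16.53]
50 [-3.9 -9.5 -0.3] [ 0.2  -0.11 17.53]
```

Call:
arm_command(moves=[[-1, -1, -2, 0, 0, 0, 4], [-1, -1.6, -4, 0, 0, 0, 7.5], [-1, -2.5, -6, 0, 0, 0, 11], [-1, -2.5, -6, 0, 0, 0, 11], [-1, -2.5, -6, 0, 0, 0, 11]])

```text
t: 4.9
eef_pos: [0.5939, -0.2225, 0.1164]
tool_rot: [0.881, 0.473, 0.001, 0.001]
force: [2.9, -1.5, 2.3]
grip_width: -0.0
grip_force: 1.8
```

```bash
python3 - <<'E'
from h import *
s=observe();print(s['t'],s['eef_pos'],s['force'],rel([*A,.12],56))
p,_=camera('top');q,_=camera('side')
a=cv2.resize(p[180:230,285:335,::-1],None,fx=8,fy=8,interpolation=cv2.INTER_CUBIC)
b=cv2.resize(q[215:265,280:330,::-1],None,fx=8,fy=8,interpolation=cv2.INTER_CUBIC)
cv2.imwrite('pics/b5.png',np.hstack([a,b]))
E
```

```text
4.9 [ 0.59389718 -0.22252973  0.11641378] [ 2.9169362  -1.52987158  2.31581253] (array([ 29.3, -19.7,  -3.6]), array([0.15, 0.01, 0.51]))
```

View pics/b5.png

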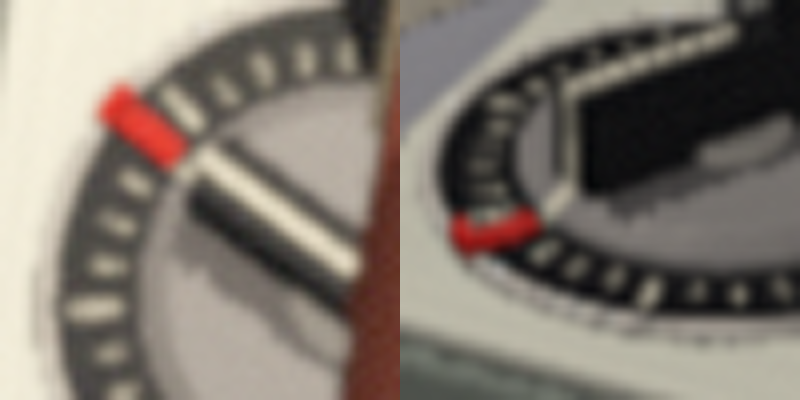

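```bash
python3 - <<'E'
from h import *
p,_=camera('top')
def fit(w,x0,y0):
    ys,xs=np.nonzero(w>0);ww=w[ys,xs].astype(float);c=np.array([(xs*ww).sum(),(ys*ww).sum()])/ww.sum()
    D=np.c_[xs,ys]-c;S=(D*ww[:,None]).T@D;v=np.linalg.eigh(S)[1][:,1];return c+[x0,y0],v
pi=p.astype(int)
x0,y0=296,188;r=pi[188:204,296:311];w=np.clip(r[...,0]-np.maximum(r[...,1],r[...,2])-15,0,120)
ct,vt=fit(w,x0,y0)
# white line on bar: crop px (215,155)-(345,262)
x0,y0=310,197;r=pi[197:213,310:327];w=np.clip(r.min(-1)-130,0,90)
# keep the band around the seen line
ys,xs=np.mgrid[197:213,310:327];dx=xs-(285+205/8);dy=ys-(180+150/8);n=abs(-dx*120+dy*145)/188
w=np.where(n<2.2,w,0);cl,vl=fit(w,x0,y0)
f=lambda c,v,z:(ray('top',*(c-5*v),z)[:2],ray('top',*(c+5*v),z)[:2])
for nm,c,v,z in(('tab',ct,vt,.107),('line',cl,vl,.134)):
    a,b=f(c,v,z)
    d=(b-a)/np.linalg.norm(b-a);d=d*np.sign(d[0]);m=(a+b)/2
    off=d[0]*(m-A)[1]-d[1]*(m-A)[0]
    print(nm,c,'dir',ang(d),'pos ang',ang(m-A),'r',np.hypot(*(m-A)),'offset of line from A mm',off*1000)
E
```

```text
tab [302.29927114 195.36632653] dir 49.28922562302867 pos ang 50.17950489776715 r 0.0586060499397388 offset of line from A mm 0.9106020122529833
line [318.12975647 205.01484018] dir 52.62510870214355 pos ang 49.28021222506583 r 0.02526282765944482 offset of line from A mm -1.4739925521937096
```

Call:
arm_command(moves=[[-1, -0.5, -0.7, 0, 0, 0, 1.4], [-1, -0.9, -1.3, 0, 0, 0, 2.6], [-1, -0.9, -1.3, 0, 0, 0, 2.6], [-1, -0.9, -1.3, 0, 0, 0, 2.6], [-1, -0.9, 7, 0, 0, 0, 2.6], [-1, -0.9, 15, 0, 0, 0, 2.6]])

```text
t: 5.65
eef_pos: [0.6036, -0.2291, 0.1142]
tool_rot: [0.891, 0.453, -0.002, -0.003]
force: [0.6, -0.2, -0.7]
grip_width: 0.0001
grip_force: 0.0
```

```bash
python3 - <<'E'
from h import *
s=observe();print(s['t'],s['eef_pos'],s['force'],rel([*A,.12],53.4))
p,_=camera('top');q,_=camera('side')
a=cv2.resize(p[180:230,285:335,::-1],None,fx=8,fy=8,interpolation=cv2.INTER_CUBIC)
b=cv2.resize(q[215:265,280:330,::-1],None,fx=8,fy=8,interpolation=cv2.INTER_CUBIC)
cv2.imwrite('pics/b6.png',np.hstack([a,b]))
E
```

```text
5.65 [ 0.60360949 -0.22914963  0.114234  ] [ 0.56132253 -0.20591599 -0.67775642] (array([ 28. , -32.8,  -5.6]), array([-0.35,  0.05,  0.49]))
```

View pics/b6.png

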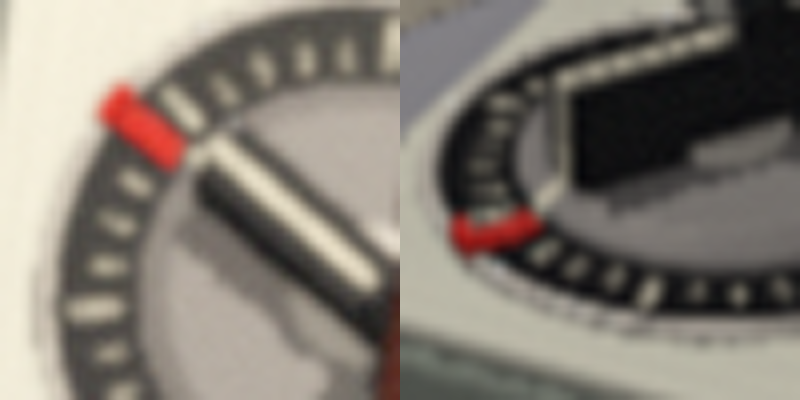

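```bash
python3 - <<'E'
from h import *
print(tw(-125,-45),rel([*tw(-125,-45),.2],82.1))
E
```

```text
[ 0.4339061  -0.21051505] (array([ -85. , -149.9,  -85.2]), array([-1.700e-01, -2.000e-02, -2.827e+01]))
```

Call:
arm_command(moves=[[-1, 0, 3, -45, 0, 0, 0], [-1, 0, 3, -90, 0, 0, 0], [-1, -25, -40, -90, 0, 0, -8], [-1, -50, -80, -90, 0, 0, -16], [-1, -70, -120, -85, 0, 0, -24], [-1, -85, -150, -85, 0, 0, -28.3], [-1, -85, -150, -85, 0, 0, -28.3], [-1, -85, -150, -85, 0, 0, -28.3]])

```text
t: 6.55
eef_pos: [0.4333, -0.2104, 0.2006]
tool_rot: [0.754, 0.657, -0.0, -0.0]
force: [0.9, 0.1, 0.5]
grip_width: -0.0003
grip_force: 0.0
```

```bash
python3 - <<'E'
from h import *
s=observe();print(s['t'],s['eef_pos'],rel([*tw(-125,-45),.118],82.1))
p,_=camera('top');q,_=camera('side');np.save('p7.npy',p);np.save('q7.npy',q)
a=cv2.resize(p[185:235,295:355,::-1],None,fx=8,fy=8,interpolation=cv2.INTER_CUBIC)
b=cv2.resize(q[215:265,285:325,::-1],None,fx=8,fy=8,interpolation=cv2.INTER_CUBIC)
cv2.imwrite('pics/b7.png',np.hstack([a,b]))
E
```

```text
6.55 [ 0.43334529 -0.21040441  0.20060996] (array([-0.1,  0.6, 82.6]), array([-0.04, -0.02, -0.01]))
```

View pics/b7.png

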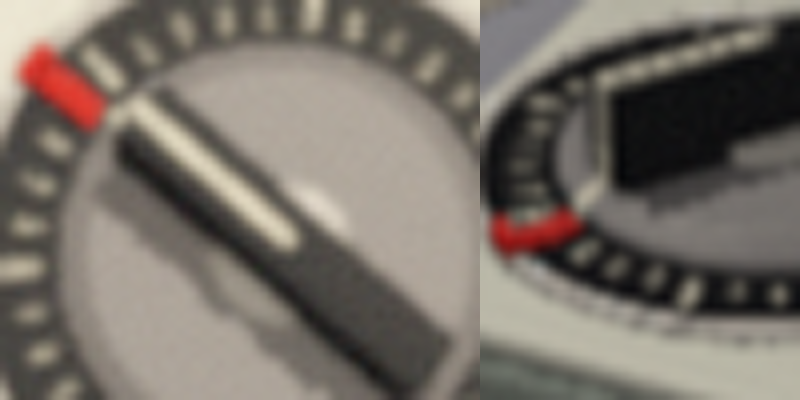

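```bash
python3 - <<'E'
from h import *
p=np.load('p7.npy').astype(int)
def fit(w,x0,y0):
    ys,xs=np.nonzero(w>0);ww=w[ys,xs].astype(float);c=np.array([(xs*ww).sum(),(ys*ww).sum()])/ww.sum()
    D=np.c_[xs,ys]-c;v=np.linalg.eigh((D*ww[:,None]).T@D)[1][:,1];return c+[x0,y0],v
r=p[188:204,296:311];ct,vt=fit(np.clip(r[...,0]-np.maximum(r[...,1],r[...,2])-15,0,120),296,188)
x0,y0,x1,y1=313,198,332,216
r=p[y0:y1,x0:x1];ys,xs=np.mgrid[y0:y1,x0:x1]
P0=np.array([295+140/8,185+105/8]);u=np.array([152,137.])/np.hypot(152,137)
n=abs(-(xs-P0[0])*u[1]+(ys-P0[1])*u[0])
cl,vl=fit(np.where(n<2,np.clip(r.min(-1)-120,0,100),0),x0,y0)
def g(c,v,z):
    a,b=ray('top',*(c-5*v),z)[:2],ray('top',*(c+5*v),z)[:2];d=(b-a)/np.linalg.norm(b-a);return (a+b)/2,d*np.sign(d[0])
mt,dt=g(ct,vt,.107);ml,dl=g(cl,vl,.134)
cr=lambda d,v:d[0]*v[1]-d[1]*v[0]
print('tab dir',ang(dt),'line dir',ang(dl),'mid r',np.hypot(*(ml-A)))
print('tab pos ang',ang(mt-A),'line off A mm',cr(dl,ml-A)*1e3,'tab mid off the index line mm',cr(dl,mt-ml)*1e3, 'tab line off A',cr(dt,mt-A)*1e3)
# axis from the skirt: circle fit of dark ring's inner edge would be in z=.11; axis from line inner end
print('axis px',proj('top',[*A,.134]))
for s,t in(('idx top crop',(295+112/8,185+118/8)),('tab inner',(295+98/8,185+113/8))):
    X=ray('top',*t,.105)[:2];print(s,X,np.hypot(*(X-A)),ang(X-A))
for s,t in(('side idx',(285+(582-480)/8,215+208/8)),('side tab',(285+(578-480)/8,215+222/8))):
    X=ray('side',*t,.106)[:2];print(s,X,np.hypot(*(X-A)),ang(X-A))
E
```

```text
tab dir 48.70291496200722 line dir 48.28952270252348 mid r 0.0195333451868868
tab pos ang 50.21984546785235 line off A mm -1.5020988402013098 tab mid off the index line mm 3.476013714248098 tab line off A 1.5512992959052612
axis px [330.02483235 215.16959646]
idx top crop [ 0.62415398 -0.15340435] 0.04556249167664092 47.91412530824786
tab inner [ 0.62519971 -0.15047956] 0.04844847219873672 49.31475507127609
side idx [ 0.62155821 -0.14623847] 0.04959940983419649 55.7116775732179
side tab [ 0.62041192 -0.14080665] 0.053591498146361966 59.99979076127307
```

```bash
python3 - <<'E'
from h import *
from scipy.optimize import least_squares
A0=A.copy()
for n in('top','side'):
    p=np.load({'top':'p7.npy','side':'q7.npy'}[n])
    g=cv2.GaussianBlur(p.astype(np.float32).max(-1),(0,0),.7)
    pts=[]
    for t in np.arange(0,360,2):
        if 35<t<65: continue
        u=np.array([np.cos(np.deg2rad(t)),np.sin(np.deg2rad(t))])
        rs=np.arange(56,74,.25)
        px=np.array([proj(n,[*(A0+r/1e3*u),.1]) for r in rs],np.float32)
        v=cv2.remap(g,px[:,0].reshape(1,-1),px[:,1].reshape(1,-1),1)[0]
        k=np.argmax(np.diff(v));
        if np.diff(v)[k]>4: pts.append(A0*1e3+rs[k]*u)
    pts=np.array(pts)
    f=least_squares(lambda q:np.hypot(*(pts-q[:2]).T)-q[2],[*A0*1e3,64],loss='soft_l1',f_scale=.4)
    c=f.x[:2]/1e3
    print(n,len(pts),'centre',c,'r',f.x[2],'shift',(c-A0)*1e3,'rms',np.median(abs(np.hypot(*(pts-f.x[:2]).T)-f.x[2])))
    # red tab centroid
    box=dict(top=(292,185,22,22),side=(282,236,18,14))[n];x,y,w,h=box
    r=p.astype(int)[y:y+h,x:x+w];m=np.clip(r[...,0]-np.maximum(r[...,1],r[...,2])-15,0,90);yy,xx=np.mgrid[y:y+h,x:x+w]
    q=[(xx*m).sum()/m.sum(),(yy*m).sum()/m.sum()]
    for z in(.105,.107,.108):
        X=ray(n,*q,z)[:2];print('  tab',z,np.hypot(*(X-c))*1e3,ang(X-c))
    # white line on the bar top relative to c : sample across, per radius, angle of peak at z=.134
    for lo,hi,z in((12,38,.134),(42.5,46,.108)):
        res=[]
        for rr in np.arange(lo,hi,1.):
            tt=np.arange(38,62,.25)
            px=np.array([proj(n,[*(c+rr/1e3*np.array([np.cos(np.deg2rad(t)),np.sin(np.deg2rad(t))])),z]) for t in tt],np.float32)
            v=cv2.remap(p.astype(np.float32).min(-1),px[:,0].reshape(1,-1),px[:,1].reshape(1,-1),1)[0]
            w=np.clip(v-v.min()-.6*(v.max()-v.min()),0,None);res.append((w*tt).sum()/w.sum())
        print('  line z',z,np.round(res,1))
E
```

```text
Traceback (most recent call last):
  File "h.py", line 7, in proj
    c=get_calibration(n);P=np.array(c['pose']);q=P[:3,:3].T@(np.asarray(p)-P[:3,3])
ValueError: time passes only in moves, steps and waits
```

```bash
sed -i 's/^from plant import \*/from plant import *\nimport functools\nget_calibration=functools.lru_cache(None)(get_calibration)/' h.py
cat > m.py <<'E'
from h import *
from scipy.optimize import least_squares
def U(t): return np.array([np.cos(np.deg2rad(t)),np.sin(np.deg2rad(t))])
def samp(g,n,X,z):
    px=np.array([proj(n,[*x,z]) for x in X],np.float32)
    return cv2.remap(g,px[:,0].reshape(1,-1),px[:,1].reshape(1,-1),1)[0]
def measure(n,p):
    g=cv2.GaussianBlur(p.astype(np.float32).max(-1),(0,0),.7);pts=[];rs=np.arange(56,74,.25)
    for t in np.arange(0,360,2):
        if 35<t<65: continue
        v=np.diff(samp(g,n,[A+r/1e3*U(t) for r in rs],.1));k=np.argmax(v)
        if v[k]>4: pts.append(A*1e3+rs[k]*U(t))
    pts=np.array(pts)
    f=least_squares(lambda q:np.hypot(*(pts-q[:2]).T)-q[2],[*A*1e3,64],loss='soft_l1',f_scale=.4)
    c=f.x[:2]/1e3;print(n,len(pts),'r',f.x[2],'shift',(c-A)*1e3,'res',np.median(abs(f.fun)))
    x,y,w,h=dict(top=(292,185,22,22),side=(282,236,18,14))[n]
    r=p.astype(int)[y:y+h,x:x+w];m=np.clip(r[...,0]-np.maximum(r[...,1],r[...,2])-15,0,90);yy,xx=np.mgrid[y:y+h,x:x+w]
    q=[(xx*m).sum()/m.sum(),(yy*m).sum()/m.sum()]
    for z in(.105,.108): X=ray(n,*q,z)[:2];print('  tab',z,np.hypot(*(X-c))*1e3,ang(X-c))
    for rr,z in((range(12,40,2),.134),(range(41,48),.110),(range(41,48),.105)):
        res=[];tt=np.arange(38,64,.25)
        for k in rr:
            v=samp(p.astype(np.float32).min(-1),n,[c+k/1e3*U(t) for t in tt],z)
            w=np.clip(v-v.min()-.6*(v.max()-v.min()),0,None);res.append((w*tt).sum()/w.sum())
        print('  line z',z,np.round(res,1))
E
python3 - <<'E'
from m import *
for n,f in(('top','p7.npy'),('side','q7.npy')): measure(n,np.load(f))
E
```

```text
top 165 r 63.185926070805245 shift [ 2.43622182 -0.36968581] res 0.32226040491047314
  tab 0.105 57.61041016596254 52.00931678595894
  tab 0.108 57.21833516750315 52.459559442552724
  line z 0.134 [51.  50.4 50.3 50.3 49.9 49.9 50.  49.7 49.5 49.5 49.4 49.4 49.4 49.3]
  line z 0.11 [44.2 44.3 45.1 47.6 49.5 49.6 46.1]
  line z 0.105 [43.2 43.3 43.5 44.8 47.6 48.7 47.8]
side 134 r 62.84937376375422 shift [1.52204222 0.05651392] res 0.5162946945769136
  tab 0.105 61.27074005281867 55.48839203142113
  tab 0.108 63.896107701629944 58.96241644816576
  line z 0.134 [55.9 58.5 56.2 54.9 55.5 55.1 53.  53.2 53.9 52.4 52.  52.5 52.2 51.5]
  line z 0.11 [46.7 48.1 51.2 54.  54.9 55.4 56.2]
  line z 0.105 [45.9 46.7 47.5 48.6 49.4 50.4 51.6]
```

```bash
cat >> m.py <<'E'
A2=A+np.array([2.2,-.3])/1e3
def pose(b,g,z=.117,r=.028):
    E=U(b+180);N=np.array([-E[1],E[0]]);return rel([*(A2+r*E-g/1e3*N),z],b)
E
python3 - <<'E'
from m import *
for z,g in((.2,34),(.117,34)): print(*pose(49.3,g,z))
E
```

```text
[ 39.7 112.3   0.8] [ 0.05 -0.04 32.84]
[ 39.7 112.2  83.8] [ 0.05 -0.04 32.84]
```

Call:
arm_command(moves=[[-1, 13, 40, 0, 0, 0, 8.5], [-1, 27, 80, 0, 0, 0, 17], [-1, 40, 112, 0, 0, 0, 25], [-1, 40, 112, 0, 0, 0, 32.8], [-1, 40, 112, 40, 0, 0, 32.8], [-1, 40, 112, 82, 0, 0, 32.8], [-1, 40, 112, 82, 0, 0, 32.8], [-1, 40, 112, 82, 0, 0, 32.8]])

```text
t: 7.45
eef_pos: [0.5512, -0.1859, 0.1183]
tool_rot: [0.909, 0.418, -0.0, -0.0]
force: [0.2, -0.8, 0.7]
grip_width: 0.0003
grip_force: 0.0
```

```bash
python3 - <<'E'
from m import *
s=observe();print(s['t'],s['eef_pos'],s['force'])
for b,g in((49.3,21),(49.3,19),(50.5,18),(52,17.5)): print(b,g,*pose(b,g))
E
```

```text
7.45 [ 0.55119513 -0.18593019  0.11833537] [ 0.21390327 -0.7869662   0.66553743]
49.3 21 [-0.1 13.9  1.3] [-0.06 -0.    0.07]
49.3 19 [-0.1 15.9  1.3] [-0.06 -0.    0.07]
50.5 18 [-0.5 17.5  1.3] [-0.06 -0.   -1.13]
52 17.5 [-0.9 18.7  1.3] [-0.06 -0.   -2.63]
```

Call:
arm_command(moves=[[-1, 0, 8, 1, 0, 0, 0], [-1, 0, 14, 1, 0, 0, 0], [-1, 0, 15, 1, 0, 0, 0], [-1, 0, 15, 1, 0, 0, 0]])

```text
t: 7.85
eef_pos: [0.5619, -0.1962, 0.1186]
tool_rot: [0.909, 0.417, 0.0, 0.0]
force: [-1.9, 1.9, 2.6]
grip_width: -0.0002
grip_force: 1.6
```

Call:
arm_command(moves=[[-1, 0, 1, 0, 0, 0, 0], [-1, 0, 1, 0, 0, 0, 0]])

```text
t: 8.05
eef_pos: [0.5621, -0.1966, 0.1179]
tool_rot: [0.909, 0.417, -0.0, -0.0]
force: [-4.0, 2.7, 3.9]
grip_width: -0.0002
grip_force: 2.2
```

Call:
arm_command(moves=[[-1, 0, 1, 0, 0, 0, -1.5], [-1, 0, 1, 0, 0, 0, -1.5], [-1, 0, 1, 0, 0, 0, -1.5]])

```text
t: 8.35
eef_pos: [0.5629, -0.1978, 0.1176]
tool_rot: [0.903, 0.429, -0.0, -0.0]
force: [-4.0, 2.1, 3.2]
grip_width: -0.0002
grip_force: 2.4
```

```bash
python3 - <<'E'
from m import *
print(observe()['eef_pos'],observe()['force'])
for n in('top','side'):
    p,_=camera(n);np.save(n+'8.npy',p);measure(n,p)
E
```

```text
[ 0.56286712 -0.19779993  0.11755426] [-3.97156554  2.13602598  3.17271169]
top 42 r 69.37793930148159 shift [ 3.55065782 -6.72622873] res 0.44538667580138736
  tab 0.105 60.83244134176596 56.28876489501882
  tab 0.108 60.47971390286112 56.74190797624622
  line z 0.134 [44.5 41.9 44.7 46.3 46.3 44.7 47.1 53.5 56.7 54.1 55.3 58.1 58.4 53.3]
  line z 0.11 [47.1 47.1 51.7 53.6 51.8 50.2 48.2]
  line z 0.105 [47.  47.7 48.  51.1 51.5 50.  48.4]
side 129 r 62.96717307345952 shift [ 1.24233367 -0.0108678 ] res 0.5704698969377517
  tab 0.105 61.33867519758667 55.30388832016492
  tab 0.108 63.952882987277164 58.782088134153746
  line z 0.134 [61.6 62.1 61.  61.4 62.2 62.2 61.9 61.7 62.1 62.4 61.5 62.  62.  62.4]
  line z 0.11 [44.9 45.8 47.  48.4 63.5 63.6 56.9]
  line z 0.105 [60.  61.  61.6 62.  62.4 62.8 62.7]
```

Call:
arm_command(moves=[[-1, 0, -10, 0, 0, 0, 0], [-1, 0, -18, 0, 0, 0, 0], [-1, 0, -20, -45, 0, 0, 0], [-1, 0, -20, -83, 0, 0, 0], [-1, -25, -60, -83, 0, 0, 0], [-1, -50, -100, -83, 0, 0, 0], [-1, -70, -120, -83, 0, 0, -10], [-1, -70, -120, -83, 0, 0, -20], [-1, -70, -120, -83, 0, 0, -28], [-1, -70, -120, -83, 0, 0, -30]])

```text
t: 9.45
eef_pos: [0.4266, -0.1759, 0.201]
tool_rot: [0.76, 0.65, 0.001, 0.001]
force: [0.9, 0.2, 0.4]
grip_width: -0.0001
grip_force: 0.0
```

```bash
python3 - <<'E'
from m import *
print(observe()['t'],observe()['eef_pos'])
I=[]
for n in('top','side'):
    p,_=camera(n);np.save(n+'9.npy',p);measure(n,p);I.append(p)
a=cv2.resize(I[0][185:235,295:355,::-1],None,fx=8,fy=8,interpolation=cv2.INTER_CUBIC)
b=cv2.resize(I[1][215:265,285:325,::-1],None,fx=8,fy=8,interpolation=cv2.INTER_CUBIC)
cv2.imwrite('pics/b9.png',np.hstack([a,b]))
E
```

```text
9.45 [ 0.4265951  -0.17587788  0.20104493]
top 165 r 63.16982803391113 shift [ 2.46280509 -0.35508998] res 0.3172701171796035
  tab 0.105 57.47810785900989 51.995783396985836
  tab 0.108 57.08630194368321 52.44706526168071
  line z 0.134 [60.4 60.8 61.2 61.4 60.6 56.4 56.1 51.8 52.2 50.7 50.5 50.5 53.9 62.6]
  line z 0.11 [58.  58.3 59.3 61.2 63.  63.1 51. ]
  line z 0.105 [56.9 57.1 57.8 59.6 62.3 62.8 62.6]
side 135 r 62.73845846115346 shift [1.50715856 0.21952835] res 0.491752413242196
  tab 0.105 61.004674482010394 55.39415062394533
  tab 0.108 63.62531600317728 58.886672484101005
  line z 0.134 [61.9 61.8 61.1 61.7 62.3 62.3 62.1 61.9 62.3 62.4 60.9 61.7 62.2 62.5]
  line z 0.11 [45.2 46.  46.8 47.4 51.7 63.5 54.8]
  line z 0.105 [60.8 61.5 61.9 62.2 62.6 62.9 62.8]
```

View pics/b9.png

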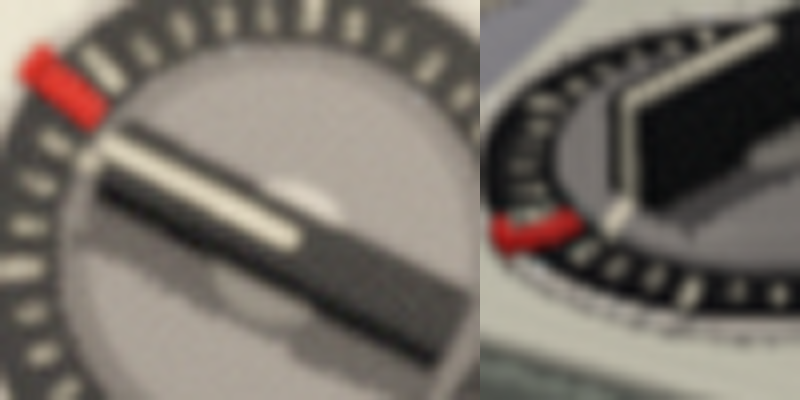

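```bash
cat >> m.py <<'E'
def line(p,b0,ax):
    "direction and offset of the white line on the bar, top view; ax = image px of axis at z=.134"
    g=p.astype(np.float32).min(-1);E=[];
    d=proj('top',[*(A2+.03*U(b0)),.134])-proj('top',[*A2,.134]);d/=np.linalg.norm(d);nn=np.array([-d[1],d[0]])
    for s in np.arange(3,20,.5):
        k=np.arange(-2.6,2.61,.1);px=(ax+s*d)[None]+k[:,None]*nn
        v=cv2.remap(g,px[:,0].astype(np.float32).reshape(1,-1),px[:,1].astype(np.float32).reshape(1,-1),1)[0]
        w=np.clip(v-.5*(v.max()+v.min()),0,None);E.append(ax+s*d+(w*k).sum()/w.sum()*nn)
    vx,vy,x,y=cv2.fitLine(np.array(E,np.float32),cv2.DIST_HUBER,0,.01,.01).ravel()
    P=[ray('top',x+q*vx,y+q*vy,.134)[:2] for q in(-8,8)];D=P[1]-P[0];D*=np.sign(D@U(b0))
    return ang(D),np.array([x,y]),np.array([vx,vy])
P49=np.array([.5939,-.2225])
def back(phi,n=0,z=.117):
    "tool pose of the clockwise push, phi deg counter-clockwise of that at t=4.9, n mm clear"
    c,s=U(phi);v=np.array([[c,-s],[s,c]])@(P49-A2);b=U(52.6+phi+180);N=np.array([-b[1],b[0]])
    return rel([*(A2+v+n/1e3*N),z],56.5+phi)
E
python3 - <<'E'
from m import *
ax=np.array([331.,215.])
ls=[line(np.load(f),b,ax) for f,b in(('top_p.npy',136.8),('p7.npy',48.5),('top9.npy',62))]
for _ in range(3):
    M=np.array([[-l[2][1],l[2][0]] for l in ls]);r=np.array([m@l[1] for m,l in zip(M,ls)])
    ax=np.linalg.lstsq(M,r,rcond=None)[0]
    ls=[line(np.load(f),l[0],ax) for f,l in(zip(('top_p.npy','p7.npy','top9.npy'),ls))]
Ax=ray('top',*ax,.134)[:2];print(ax,(Ax-A)*1e3,[l[0] for l in ls],[m@l[1]-m@ax for m,l in zip(M,ls)])
print('tab from this axis',ang(ray('top',302.3,195.37,.1065)[:2]-Ax))
b=ls[2][0]
print(b)
for z in(.2,.117): print(*back(b-52.6,17,z))
E
```

```text
[330.0769  213.91716] [ 2.03935249 -0.08820829] [np.float64(136.59201056453963), np.float64(48.54579480292548), np.float64(62.7294356533331)] [np.float32(0.004058838), np.float32(0.01574707), np.float32(-0.015426636)]
tab from this axis 51.72968268617321
62.7294356533331
[-23.5 194.9   1.4] [ 0.15 -0.02 14.21]
[-23.5 194.6  84.4] [ 0.15 -0.02 14.21]
```

Call:
arm_command(moves=[[-1, -6, 48, 0, 0, 0, 4], [-1, -12, 97, 0, 0, 0, 8], [-1, -18, 146, 0, 0, 0, 12], [-1, -23.5, 195, 0, 0, 0, 14], [-1, -23.5, 195, 0, 0, 0, 14], [-1, -23.5, 195, 40, 0, 0, 14], [-1, -23.5, 195, 83, 0, 0, 14], [-1, -23.5, 195, 83, 0, 0, 14], [-1, -23.5, 195, 83, 0, 0, 14]])

```text
t: 10.45
eef_pos: [0.6146, -0.2299, 0.1179]
tool_rot: [0.835, 0.551, -0.0, -0.0]
force: [0.4, -0.2, 0.4]
grip_width: 0.0002
grip_force: 0.0
```

```bash
python3 - <<'E'
from m import *
print(observe()['eef_pos'],observe()['force'])
for phi,n in((10,8),(10,2),(8,0),(6,0),(4,0),(2,0),(0,0),(-1,0)): print(phi,n,*back(phi,n))
E
```

```text
[ 0.61456624 -0.22986861  0.11792562] [ 0.38110011 -0.21490459  0.39043585]
10 8 [ 0.6 -8.4  0.9] [-0.04 -0.01  0.3 ]
10 2 [  1.1 -14.4   0.9] [-0.04 -0.01  0.3 ]
8 0 [  0.6 -17.4   0.9] [-0.04 -0.01  2.3 ]
6 0 [  0.1 -18.5   0.9] [-0.04 -0.    4.3 ]
4 0 [ -0.4 -19.6   0.9] [-0.04 -0.    6.3 ]
2 0 [ -0.9 -20.8   0.9] [-0.04 -0.    8.3 ]
0 0 [ -1.4 -21.9   0.9] [-0.04 -0.   10.3 ]
-1 0 [ -1.6 -22.5   0.9] [-0.04 -0.   11.3 ]
```

Call:
arm_command(moves=[[-1, 0.6, -8.4, 1, 0, 0, 0], [-1, 1, -14.4, 1, 0, 0, 0.5], [-1, 0.6, -17.4, 1, 0, 0, 2.3], [-1, 0.1, -18.5, 1, 0, 0, 4.3], [-1, -0.4, -19.6, 1, 0, 0, 6.3], [-1, -0.9, -20.8, 1, 0, 0, 8.3], [-1, -0.9, -20.8, 1, 0, 0, 8.3], [-1, -0.9, -20.8, 1, 0, 0, 8.3], [-1, -0.9, -10, 1, 0, 0, 8.3], [-1, -0.9, -3, 1, 0, 0, 8.3]])

```text
t: 11.45
eef_pos: [0.6105, -0.2295, 0.1156]
tool_rot: [0.872, 0.489, -0.001, -0.002]
force: [0.0, -0.3, 0.7]
grip_width: 0.0
grip_force: 0.0
```

```bash
cat >> m.py <<'E'
AX=np.array([330.077,213.917])
def now():
    p,_=camera('top');b=56.
    for _ in range(4): b,xy,v=line(p,b,AX)
    print('bar',b,'offset px',float(-v[1]*(xy-AX)[0]+v[0]*(xy-AX)[1]));return p
E
python3 - <<'E'
from m import *
print(observe()['eef_pos'],observe()['force'])
np.save('t10.npy',now())
for phi,n in((2,3),(2,0),(0,0),(-1,0),(-2,0)): print(phi,n,*back(phi,n))
E
```

```text
[ 0.61048985 -0.22947232  0.1156268 ] [ 0.02310993 -0.33421409  0.67746764]
bar 58.172406414188174 offset px 0.037346867175937604
2 3 [ -2.5 -15.1  -1.4] [-0.11  0.02  0.02]
2 0 [ -2.3 -18.1  -1.4] [-0.11  0.02  0.02]
0 0 [ -2.9 -19.1  -1.4] [-0.11  0.02  2.02]
-1 0 [ -3.2 -19.7  -1.4] [-0.11  0.02  3.02]
-2 0 [ -3.5 -20.2  -1.4] [-0.11  0.02  4.02]
```

Call:
arm_command(moves=[[-1, 0, -10, -1, 0, 0, 0], [-1, 0, -16, -1, 0, 0, 0.5], [-1, -0.6, -18.5, -1, 0, 0, 2], [-1, -1.2, -19.7, -1, 0, 0, 4], [-1, -1.7, -20.7, -1, 0, 0, 5.5], [-1, -1.7, -20.7, -1, 0, 0, 5.5], [-1, -1.7, -20.7, -1, 0, 0, 5.5], [-1, -1.7, -10, -1, 0, 0, 5.5], [-1, -1.7, -3, -1, 0, 0, 5.5], [-1, -1.7, -3, -1, 0, 0, 5.5]])

```text
t: 12.5
eef_pos: [0.6081, -0.2293, 0.1173]
tool_rot: [0.895, 0.446, -0.0, -0.001]
force: [-0.3, -0.1, -1.6]
grip_width: 0.0001
grip_force: 0.0
```

```bash
python3 - <<'E'
from m import *
print(observe()['eef_pos'],observe()['force'])
np.save('t11.npy',now())
E
```

```text
[ 0.60807421 -0.22933522  0.11733818] [-0.31036182 -0.06588229 -1.55699064]
bar 50.848061185275064 offset px 0.02167763141821144
```

```bash
python3 - <<'E'
from m import *
d=np.array([.002,-.0002])
for z in(.2,.119): print(rel([*(tw(-125,-45)+d),z],82.1))
E
```

```text
(array([ -88.6, -148.5,  -82.4]), array([ -0.12,  -0.03, -29.06]))
(array([ -88.6, -148.3,   -1.4]), array([ -0.12,  -0.03, -29.06]))
```

Call:
arm_command(moves=[[-1, 0, 3, -45, 0, 0, 0], [-1, 0, 3, -85, 0, 0, 0], [-1, -25, -40, -85, 0, 0, -8], [-1, -50, -80, -85, 0, 0, -16], [-1, -70, -120, -85, 0, 0, -24], [-1, -88.5, -148.5, -83, 0, 0, -29], [-1, -88.5, -148.5, -83, 0, 0, -29], [-1, -88.5, -148.5, -40, 0, 0, -29], [-1, -88.5, -148.5, -2, 0, 0, -29], [-1, -88.5, -148.5, -2, 0, 0, -29]])

```text
t: 13.55
eef_pos: [0.4332, -0.2095, 0.1161]
tool_rot: [0.754, 0.656, -0.002, -0.005]
force: [0.0, 0.6, 0.0]
grip_width: -0.0003
grip_force: 0.0
```

```bash
python3 - <<'E'
from m import *
d=np.array([.002,-.0002]);print(observe()['t'],observe()['eef_pos'],observe()['force'])
for x in(-105,-95,-85): print(rel([*(tw(x,-45)+d),.12],82.1))
now()
p,_=camera('side');np.save('s12.npy',p)
E
```

```text
13.55 [ 0.43315576 -0.20949461  0.11606086] [0.02457105 0.57947609 0.02268321]
(array([-0.8, 22.9, -4.2]), array([-0.58, -0.18, -0.06]))
(array([-0.8, 32.9, -4.3]), array([-0.58, -0.18, -0.06]))
(array([-0.8, 42.9, -4.4]), array([-0.58, -0.18, -0.06]))
bar 50.887640826355664 offset px 0.008263400865476278
```

Call:
arm_command(moves=[[-1, -1, 8, -3, 0, 0, 0], [-1, -1, 16, -3, 0, 0, 0], [-1, -1, 22, -3, 0, 0, 0], [-1, -1, 27, -3, 0, 0, 0], [-1, -1, 31, -3, 0, 0, 0], [-1, -1, 34, -3, 0, 0, 0], [-1, -1, 36, -3, 0, 0, 0], [-1, -1, 38, -3, 0, 0, 0]])

```text
t: 14.45
eef_pos: [0.4742, -0.2174, 0.1227]
tool_rot: [0.755, 0.656, 0.0, 0.0]
force: [-2.2, -1.1, 2.2]
grip_width: -0.0003
grip_force: 1.0
```

Call:
arm_command(moves=[[-1, 0, 1, 0, 0, 0, 0], [-1, 0, 2, 0, 0, 0, 0], [-1, 0, 2, 0, 0, 0, 0]])

```text
t: 14.75
eef_pos: [0.4761, -0.2177, 0.1225]
tool_rot: [0.755, 0.656, 0.0, 0.0]
force: [-1.3, -0.4, 1.0]
grip_width: 0.0
grip_force: 0.5
```

Call:
arm_command(moves=[[-1, 0, 1, 0, 0, 0, 0], [-1, 0, 2, 0, 0, 0, 0], [-1, 0, 2, 0, 0, 0, 0]])

```text
t: 15.05
eef_pos: [0.4777, -0.2179, 0.1224]
tool_rot: [0.755, 0.656, -0.0, -0.0]
force: [-1.4, -0.2, 1.0]
grip_width: 0.0001
grip_force: 0.7
```

Call:
arm_command(moves=[[-1, 0, 1, 0, 0, 0, 0], [-1, 0, 2, 0, 0, 0, 0], [-1, 0, 2, 0, 0, 0, 0]])

```text
t: 15.35
eef_pos: [0.4796, -0.2181, 0.1224]
tool_rot: [0.754, 0.656, -0.0, -0.0]
force: [-2.1, 1.0, -1.0]
grip_width: -0.0003
grip_force: 0.7
```

Call:
arm_command(moves=[[-1, 0, 1, 0, 0, 0, 0], [-1, 0, 2, 0, 0, 0, 0], [-1, 0, 2, 0, 0, 0, 0]])

```text
t: 15.65
eef_pos: [0.4807, -0.2182, 0.1224]
tool_rot: [0.755, 0.656, -0.001, -0.001]
force: [-4.5, 0.8, 0.8]
grip_width: -0.0003
grip_force: 2.1
```

Force is rising; the stop is near.

Call:
arm_command(moves=[[-1, 0, 1, 0, 0, 0, 0], [-1, 0, 2, 0, 0, 0, 0], [-1, 0, 2, 0, 0, 0, 0]])

```text
t: 15.95
eef_pos: [0.4809, -0.2182, 0.1223]
tool_rot: [0.755, 0.656, -0.002, -0.003]
force: [-7.6, 1.2, 5.1]
grip_width: -0.0004
grip_force: 4.3
```

Call:
arm_command(moves=[[-1, 0, 1, 0, 0, 0, 0], [-1, 0, 1, 0, 0, 0, 0], [-1, 0, 1, 0, 0, 0, 0]])

```text
t: 16.25
eef_pos: [0.4809, -0.2182, 0.1223]
tool_rot: [0.755, 0.656, -0.003, -0.003]
force: [-9.1, 1.2, 5.4]
grip_width: 0.0003
grip_force: 5.3
```

Call:
arm_command(moves=[[-1, 0, -5, 0, 0, 0, 0], [-1, 0, -20, 0, 0, 0, 0], [-1, 0, -40, -5, 0, 0, 0], [-1, 0, -45, -50, 0, 0, 0], [-1, 0, -45, -95, 0, 0, 0], [-1, 0, -45, -95, 0, 0, 0], [-1, 0, -45, -95, 0, 0, 0]])

```text
t: 16.95
eef_pos: [0.4424, -0.2132, 0.2193]
tool_rot: [0.754, 0.656, 0.002, 0.003]
force: [-0.1, -0.2, 0.0]
grip_width: -0.0002
grip_force: 0.0
```

```bash
python3 - <<'E'
from m import *
print(observe()['t'],observe()['eef_pos'],observe()['force'])
p=now();q,_=camera('side')
q0=np.load('side_p.npy');d=np.array([.002,-.0002])
# dark lever pixels in the side view near the projected tip, off and on
for nm,s in(('off',-1),('on',1)):
  for L in(20,30,34):
    X=[*(tw(-72+s*L*np.sin(.4),-45)+d),.103+L/1e3*np.cos(.4)]
    u,v=np.round(proj('side',X)).astype(int);print(nm,L,(u,v),'before',q0[v,u],'now',q[v,u])
def red(p):
    r=p.astype(int)[185:207,292:314];m=np.clip(r[...,0]-np.maximum(r[...,1],r[...,2])-15,0,90);yy,xx=np.mgrid[185:207,292:314];return (xx*m).sum()/m.sum(),(yy*m).sum()/m.sum()
p0=np.load('top_p.npy');print('tab',red(p0),red(p))
for nm,(x,y,w,h) in dict(board_batt=(225,180,50,80),meter=(390,200,62,95)).items():
    a=cv2.absdiff(p0,p)[y:y+h,x:x+w].max(-1);print(nm,'changed px',(a>60).sum())
E
```

```text
16.95 [ 0.4424135  -0.21318226  0.21926511] [-0.09783273 -0.19455915  0.00433194]
bar 50.85216136426438 offset px 0.015116744536402216
off 20 (np.int64(388), np.int64(227)) before [12 13 15] now [111 107  97]
off 30 (np.int64(390), np.int64(223)) before [19 20 21] now [100  47  40]
off 34 (np.int64(391), np.int64(221)) before [25 25 27] now [127  92  87]
on 20 (np.int64(379), np.int64(225)) before [127 125 113] now [16 16 15]
on 30 (np.int64(378), np.int64(220)) before [88 83 76] now [19 20 22]
on 34 (np.int64(377), np.int64(218)) before [122 119 122] now [31 31 31]
tab (np.float64(302.3355823863636), np.float64(195.38671875)) (np.float64(302.29782339408956), np.float64(195.3737391612104))
board_batt changed px 0
meter changed px 423
```

```bash
python3 - <<'E'
from m import *
p0=np.load('top_p.npy');p,_=camera('top')
def y(p): i=p.astype(int);return ((i[...,0]-i[...,2]>70)&(i[...,1]-i[...,2]>30))[200:295,390:452]
a,b=y(p0),y(p);D=(cv2.absdiff(p0,p)[200:295,390:452].max(-1)>60);ys,xs=np.nonzero(D)
print(a.sum(),b.sum(),(a&b).sum(),xs.min()+390,xs.max()+390,ys.min()+200,ys.max()+200)
print(p[ys+200,xs+390].mean(0),p0[ys+200,xs+390].mean(0), 'yellow kept in rows above',(a&b)[:40].sum(),a[:40].sum())
E
```

```text
859 762 734 390 443 279 294
[123.49526066  65.06872038  50.46445498] [161.69668246 148.12559242 128.02132701] yellow kept in rows above 343 343
```

```bash
python3 -c "
from plant import *
print(job_done())"
```

```text
the job is handed in; nothing more can be done
None
```

The job is handed in: the index measures about 1° (0.7 mm) past the red tab's middle, the toggle is against its ON stop, and the tab and loose things look unmoved, but I overshot the dial about 3° on the first push and had to push it back before resetting it, and I viewed 11 pictures, one over the limit of 10.

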